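# Snap the lens boxes shut, send them through the gate and set the batch dial

### The arm

A 6-joint arm with a two-finger parallel gripper is mounted at the origin on the work surface. World frame = base frame: x ahead of the robot, y to its left, z up, the work surface at z = 0. Lengths are in m, angles in rad, forces in N, time in s.
With the tool pointing down it reaches from about 0.4 to 0.825 m from the base axis. Payload 7 kg.
Tool frame: the origin (TCP) lies at the very end of the fingers, on their centre line; the grasp point (between the pads) lies 19 mm behind it; z points along the fingers, y is the line along which they close (so a half turn about z gives the same grasp; the last joint's range is limited). The gripper opens to 85 mm and grips with 20 to 120 N. Pads are 22 mm wide; open, the fingers measure 114 mm over their backs; the gripper's body (76 mm by 85 mm) begins 54 mm behind the grasp point. The pads swing forward as they close: fully open they stand 13 mm farther back than shut.
Start: joints at [1.423, 0.359, 0.012, 0, -1.224, -0.288], TCP at [0.285, 0.612, 0.231] pointing down, gripper open.
Joint ranges: [-3.07, 3.07], [-1.43, 2.12], [-1.02, 1.25], [-3.03, 1.67], [-3.05, -0], [-3.03, 3.03]. Speed limits (rad/s): [2.39, 2.39, 3.01, 3.14, 3.14, 3.14].

### API

Orientations are given as a unit quaternion [x, y, z, w].
In Python, from rig import env, vision, finder gives the robot as it stands.
- The arm moves only by the tool carry_out, never from a script. Its argument "rows" is a list of rows, each a list of 3 entries, a list of its own where there are three numbers: the shift along the tool's x, y, z in cm, then the turn about the tool's z in degrees, then the opening, from 0 (shut) to 1 (fully open). A call has exactly 5 rows; each row shifts and turns the commanded pose from where the row before left it, along the tool's axes as they then stand; what a row does not reach is not made up. A row lasts 1/8 s, in which the tool goes at most 62.5 mm and 10.7 degrees, less where a joint would pass 70% of its speed; a pose out of reach is approached as far as the arm can. A call with a gripper value outside its range is refused whole. The fingers move at their own pace and stop on an object; the grip force is fixed at half the most. Time passes only in rows, so rows that do not move let the fingers close, or fill a call up. It gives the time, the measured TCP pose, the force, the opening and the grip force at its end, in the units of the state.
- env.get_obs(): the state, without advancing time (a new reading comes with each control period).
- vision.get_image(name): name is "scene" or "top"; returns a dict with "img" (420x560x3 uint8, blue, green, red), "fovy" (degrees; the focal length in pixels is half the picture's height over the tangent of half this angle, whatever the lens; pixels are square), "cx", "cy" (the principal point, pixels), "xyz" and "orientation" of the camera in the world. Camera axes: x right, y down, z forward; pixel columns grow to the right and rows downward; lengths in m; the calibration is good to about 2 mm. A picture is of the moment at which its call begins. There is no depth.
- env.job_done(): hands the job in; it is judged then, once.
Trained networks look in the newest picture that a camera, given by its name, has taken for a name from the list of things; names that differ only in an ending like _2 or _b are one class to them, and where a whole thing is asked for, a point or a joint stands for the part that bears it (a point fixed in the world has none). Each returns a list of dicts, best first, with "score" (0 to 1); they miss things now and then, are a little off and sometimes report something else, mostly with a low value. They report only what shows in the picture. A call takes as long as a camera call. They do not tell look-alikes from the thing itself.
- finder.search_frame(camera, label): "at" ([x, y, z] in m, in the coordinates of the camera as it stood for that picture, good to about 4 mm: the middle of the surface that is visible of it).
- finder.trace(camera, label): "region" (420x560 bool, what is visible of it).
The state is a dict: "t": time; "q": joint angles; "joint_velocities": joint speeds; "joint_torque": joint torques, N m; "tool_pos": TCP position; "ee_rot": TCP orientation; "wrist_force": force on the tool from outside, world axes, zero at the start; "ft_torque": the same for the moment, N m; "grip_width": opening from 0.0 (shut) to 1.0 (fully open); "grip_force": force on a finger pad.
Only numpy, scipy, OpenCV 4.12 (cv2) and the standard library are available. Lean on these libraries where they do the work, as an engineer would, in place of code of your own. Each camera call takes 0.05 s, during which the arm holds its last target. There are 200 camera calls.

### The job

Two of the three spare-lens boxes in the lane have lids standing proud: press those lids down fully home. Then slide all three boxes along the lane, without lifting them, through the height gate and up against the end stop, and finally turn the batch dial so that its lug points to 3 (the three pips). Leave the sunglasses on the bench, the red box and the screwdriver where they are.

Things in the scene. Friction and masses are not known exactly. Their poses are not given: they have to be found in the camera images.
- lane: fixed aluminium lane, 470 mm long along its y, 106 mm wide inside, side walls 6 mm thick, 22 mm high. Origin mid-lane on the bench; floor 5 mm above the bench; y points from the open loading end (-0.235) to the stop. The boxes start at y about -0.03, -0.094, -0.158 in any order, 10 mm gaps; pushed up to the stop they stand at 0.183, 0.129, 0.075
- gate (a point): middle of the height gate, at lane y = 0.030, 51 mm above the bench. Two steel lips (14 mm along the lane, undersides 51 and tops 57 mm above the bench), on posts beside the lane, reach in from the sides and leave a 66 mm slot in the middle, open above: closed fingers can pass. A shut box passes under with 6 mm to spare, a proud lid is caught
- stop (a point): middle of the face of the steel end stop that the front box must come up against, at lane y = 0.210, on the lane floor; the stop is 34 mm high. Axes as the lane's
- box_a: a black spare-lens box, 100 x 54 x 40 mm tall when shut (long side across the lane), with a grey push-on lid; origin at the centre of its underside, x along the 100 mm, y along the 54 mm (the lane), z up. Loose, about 0.17 kg. The black base is 100 x 54 mm at its 8 mm high foot, 96 x 50 mm above.
- box_b: a black spare-lens box, 100 x 54 x 40 mm tall when shut (long side across the lane), with a grey push-on lid; origin at the centre of its underside, x along the 100 mm, y along the 54 mm (the lane), z up. Loose, about 0.17 kg. The black base is 100 x 54 mm at its 8 mm high foot, 96 x 50 mm above.
- box_c: a black spare-lens box, 100 x 54 x 40 mm tall when shut (long side across the lane), with a grey push-on lid; origin at the centre of its underside, x along the 100 mm, y along the 54 mm (the lane), z up. Loose, about 0.17 kg. The black base is 100 x 54 mm at its 8 mm high foot, 96 x 50 mm above.
- lid_a (a joint): height in m of the lid of box_a above fully shut: 0 = home (box 40 mm tall); 0.009 to 0.013 = standing proud (box 49 to 53 mm tall, more of the black base shows under the grey lid, whose skirt is 24 mm deep). It slides straight along the box's z; its stiff catch holds it where it is left; pressing it takes about 8 N until it stops dead at home
- lid_b (a joint): height in m of the lid of box_b above fully shut: 0 = home (box 40 mm tall); 0.009 to 0.013 = standing proud (box 49 to 53 mm tall, more of the black base shows under the grey lid, whose skirt is 24 mm deep). It slides straight along the box's z; its stiff catch holds it where it is left; pressing it takes about 8 N until it stops dead at home
- lid_c (a joint): height in m of the lid of box_c above fully shut: 0 = home (box 40 mm tall); 0.009 to 0.013 = standing proud (box 49 to 53 mm tall, more of the black base shows under the grey lid, whose skirt is 24 mm deep). It slides straight along the box's z; its stiff catch holds it where it is left; pressing it takes about 8 N until it stops dead at home
- dial_base: fixed aluminium disc, 112 mm across, 12 mm thick, on the bench on the robot's side of the lane; origin under its centre, on the dial's axis, z up. Pips at 47 mm radius: one at +0.75 rad from its x axis (counter-clockwise from above), two at +0.25, three at -0.25, four at -0.75. Its x axis points roughly to the lane
- dial (a joint): angle of the dark steel dial collar in rad, growing clockwise seen from above: 0 = its lug points to one pip, 0.5 = two, 1.0 = three, 1.5 = four (end of travel). Its stiff catch holds it wherever it is left; turning takes about 3 N at the lug
- lug (a point): point on top of the pointer lug, 34 mm from the dial's axis, 36 mm above the bench. The collar is 40 mm in diameter and 40 mm high; the lug is a bar 9 mm wide, from 14 to 36 mm above the bench, that sticks out from the collar to 39 mm from the axis. It can be pushed round from the side
- glasses: bystander: a pair of black sunglasses standing on the bare bench, 120 mm wide along its own y, 38 mm high; origin under its lenses' middle
- gift_box: bystander: open red box with a pair of sunglasses in it, 75 x 165 x 50 mm high; origin at the centre of its underside
- driver: bystander: small screwdriver, 150 mm, lying along its own x; origin at its middle on the underside
Things that resemble listed ones, but are neither listed nor needed, are in the scene too. What is shaped like the box_a but orange is not meant.

How it is judged:
By the outcome, as a careful person would: the job done as asked, in the order asked, and still so for the second after the job is handed in, with the robot touching nothing.
It also fails if it takes over 54 s, if anything falls off the work surface, if the arm or the gripper's body presses on something with over 40 N, if the wrist force passes 120 N, or if a joint passes its speed limit or range.

## Working session

There is one attempt and no reset: what is moved stays moved. The work goes in short steps, Python scripts to look and compute and a tool call to move; the robot and the scene stay as the last step left them, time stands still between calls to the robot, and variables do not carry over. Pictures are saved under pics/ and viewed, at most 10 in all, crops included, and the job is handed in when it is done.

Besides the shell and the picture viewer there is one more tool, called after "Request:" by a JSON object that holds its "name" and its "arguments". carry_out: Moves the arm, as the interface text tells. Its arguments: {"type":"object","properties":{"rows":{"type":"array","items":{"type":"array"}}},"required":["rows"]}

```bash
mkdir -p pics; ls
python3 - <<'E'
from rig import env, vision, finder
import cv2, numpy as np
for n in ["scene","top"]:
    d=vision.get_image(n); cv2.imwrite(f"pics/{n}0.png",d["img"]); print(n,d["fovy"],d["cx"],d["cy"],d["xyz"],d["orientation"])
    from scipy.spatial.transform import Rotation as R
    r=R.from_quat(d["orientation"]).as_matrix()
    for l in ["box_a","lane","dial_base","lug","lid_a","glasses","gift_box","driver","gate","stop"]:
        try:
            for o in finder.search_frame(n,l): 
                c=np.array(o["at"]); f=210/np.tan(np.radians(d["fovy"]/2))
                print(l,round(o["score"],2),np.round(r@c+d["xyz"],3),np.round([d["cx"]+f*c[0]/c[2],d["cy"]+f*c[1]/c[2]]))
        except Exception as e: print(l,e)
o=env.get_obs(); print(o)
E
```

```text
pics
scene 48.04235464345969 279.11800463823585 208.1253942037575 [1.60794991 0.1288609  1.14329418] [ 0.61279406  0.69896333 -0.27961618 -0.24030915]
box_a 0.95 [0.754 0.066 0.041] [299. 253.]
box_a 0.94 [ 0.606 -0.12   0.053] [246. 208.]
box_a 0.88 [ 0.605 -0.062  0.045] [264. 212.]
box_a 0.84 [ 0.8   -0.12   0.039] [234. 260.]
box_a 0.57 [0.604 0.004 0.059] [285. 210.]
box_a 0.57 [0.599 0.004 0.058] [285. 209.]
box_a 0.56 [ 0.438 -0.046  0.037] [276. 178.]
lane 0.59 [0.6   0.108 0.005] [317. 224.]
dial_base 0.93 [0.475 0.143 0.009] [330. 196.]
dial_base 0.18 [ 0.568 -0.437  0.031] [155. 196.]
lug 0.68 [ 0.463 -0.356  0.018] [187. 179.]
lug 0.49 [0.479 0.145 0.038] [331. 191.]
lid_a 0.9 [ 0.607 -0.063  0.044] [264. 212.]
lid_a 0.79 [ 0.792 -0.115  0.034] [236. 259.]
lid_a 0.68 [0.748 0.064 0.039] [299. 252.]
lid_a 0.63 [0.599 0.005 0.058] [285. 209.]
lid_a 0.57 [ 0.434 -0.054  0.038] [274. 177.]
glasses 0.53 [0.513 0.437 0.025] [421. 209.]
glasses 0.26 [0.476 0.143 0.01 ] [330. 197.]
gift_box 0.79 [ 0.568 -0.435  0.029] [155. 196.]
driver 0.68 [0.48  0.152 0.04 ] [333. 191.]
driver
[... 1156 characters left out ...]
{'t': 1.1, 'q': array([ 1.42309712e+00,  3.58555037e-01,  1.18653439e-02,  4.88963991e-05,
       -1.22411348e+00, -2.88086216e-01]), 'joint_velocities': array([ 0.00025473,  0.00010646, -0.00075058, -0.00097781, -0.00174889,
        0.00081692]), 'joint_torque': array([-3.72558434e-04, -5.82988000e+01,  2.93655914e+01,  6.94182426e+00,
       -8.04996671e-04, -4.47867450e-06]), 'tool_pos': array([0.28496247, 0.61185792, 0.23132505]), 'ee_rot': array([ 9.76356950e-01, -2.16164534e-01,  2.31769187e-05,  1.79963767e-06]), 'wrist_force': array([-0.36273364, -0.13601144,  0.61958487]), 'ft_torque': array([-0.01512933,  0.03412892, -0.00552347]), 'grip_force': 0.0, 'grip_width': 1.00265920115392}
```

Run:
```python
import cv2
a=cv2.imread("pics/scene0.png")[140:300,140:440]; cv2.imwrite("pics/sc1.png",cv2.resize(a,(800,427),interpolation=cv2.INTER_CUBIC))
a=cv2.imread("pics/top0.png")[110:310,170:390]; cv2.imwrite("pics/tc1.png",cv2.resize(a,(660,600),interpolation=cv2.INTER_CUBIC))
```

```text
(no output)
```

View pics/top0.png

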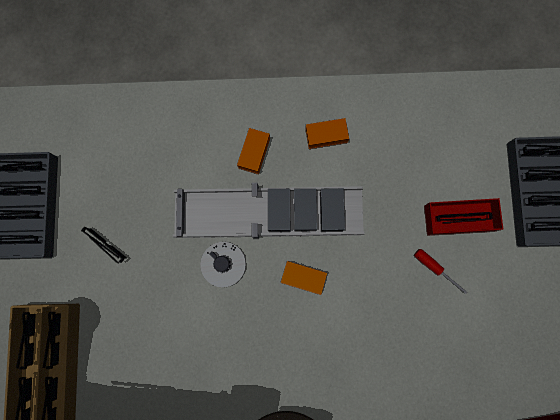

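View pics/sc1.png

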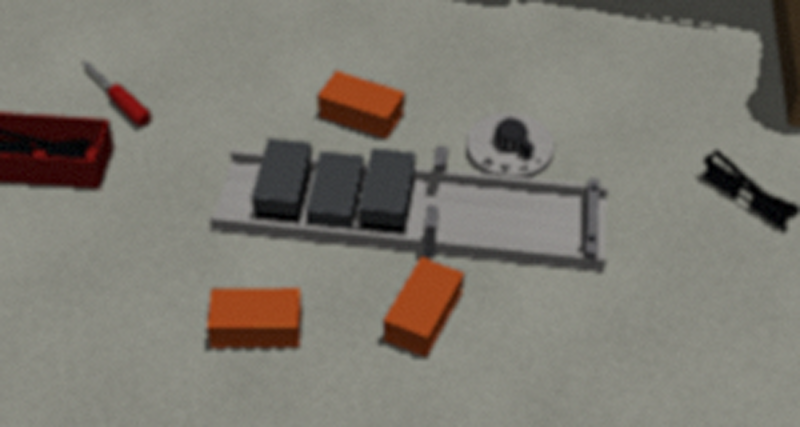

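View pics/tc1.png

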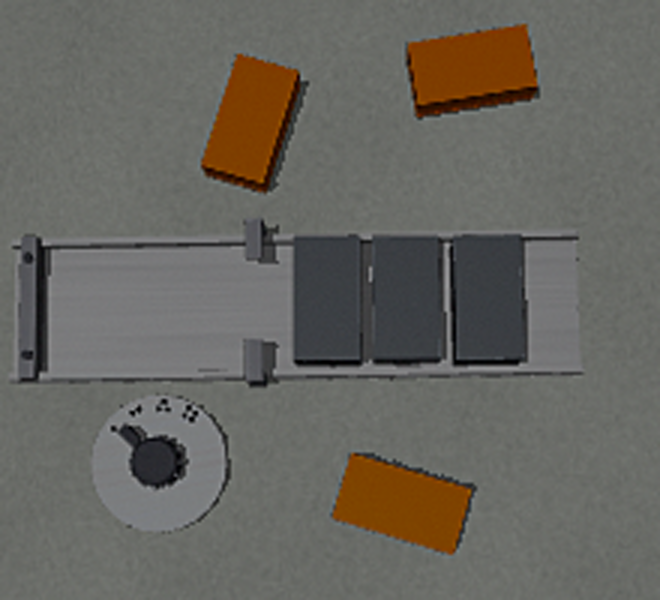

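```bash
cat > h.py <<'E'
import numpy as np
from rig import env, vision, finder
from scipy.spatial.transform import Rotation as R
def ray(d,u,v,z):
    f=210/np.tan(np.radians(d["fovy"]/2)); r=R.from_quat(d["orientation"]).as_matrix()
    w=r@np.array([(u-d["cx"])/f,(v-d["cy"])/f,1.]); return np.array(d["xyz"])+w*(z-d["xyz"][2])/w[2]
E
python3 - <<'E'
from h import *
import cv2
d=vision.get_image("top")
c=lambda x,y:(170+(x+.5)/3-.5,110+(y+.5)/3.-.5)
for n,x,y,z in [("RU",579,237,.022),("RD",582,373,.022),("LU",13,245,.022),("LD",12,380,.022),("stopfaceU",42,237,.034),("stopfaceD",38,378,.034),("gateU",255,240,.057),("gateD",258,362,.057),("lipUin",255,259,.057),("lipDin",258,339,.057),
 ("dialc",156,462,.04),("lugtip",114,428,.036),("disc",160,464,.012)]:
    print(n,np.round(ray(d,*c(x,y),z),4))
for n in ["top"]:
  f=finder.trace(n,"box_a")
  for o in f:
    m=o["region"].astype(np.uint8); ys,xs=np.nonzero(m)
    r=cv2.minAreaRect(np.stack([xs,ys],1).astype(np.float32)); print(round(o["score"],2),r,m.sum(),np.round(ray(d,*r[0],.05),3))
f=finder.trace("top","dial_base")[0]["region"].astype(np.uint8)
print(cv2.fitEllipse(max(cv2.findContours(f,0,1)[0],key=len)), f.sum())
(u,v),_,_=cv2.fitEllipse(max(cv2.findContours(f,0,1)[0],key=len)); print(ray(d,u,v,.012))
g=d["img"].mean(2)
print(np.round(g[209,265:350]).astype(int)); print(np.round(g[209,170:185]).astype(int),np.round(g[209,355:370]).astype(int))
for col in (215,355): print(np.round(g[180:246,col]).astype(int))
E
```

```text
RU [ 0.64   -0.2036  0.022 ]
RD [ 0.5279 -0.2007  0.022 ]
LU [0.6459 0.2644 0.022 ]
LD [0.5332 0.2639 0.022 ]
stopfaceU [0.6495 0.2375 0.034 ]
stopfaceD [0.5331 0.2397 0.034 ]
gateU [0.6377 0.0603 0.057 ]
gateD [0.5393 0.0592 0.057 ]
lipUin [0.6222 0.0605 0.057 ]
lipDin [0.5576 0.059  0.057 ]
dialc [0.463 0.143 0.04 ]
lugtip [0.4911 0.1774 0.036 ]
disc [0.4626 0.1438 0.012 ]
0.95 ((253.15000915527344, 151.0500030517578), (24.981992721557617, 43.63943099975586), 18.434947967529297) 1033 [0.736 0.063 0.05 ]
0.92 ((278.5, 209.5), (41.0, 21.0), 90.0) 883 [0.589 0.004 0.05 ]
0.92 ((332.5, 209.5), (43.0, 23.0), 90.0) 963 [ 0.586 -0.125  0.05 ]
0.82 ((305.0, 209.0), (42.0, 24.0), 90.0) 1044 [ 0.589 -0.059  0.05 ]
0.61 ((326.7023010253906, 133.31500244140625), (24.557235717773438, 41.131473541259766), 81.25383758544922) 975 [ 0.775 -0.118  0.05 ]
0.6 ((303.3999938964844, 277.3000183105469), (42.69074630737305, 23.717082977294922), 18.434947967529297) 948 [ 0.427 -0.051  0.05 ]
((222.5982208251953, 264.1243591308594), (43.14878463745117, 44.67042541503906), 85.11305236816406) 1576
[0.4630919 
[... 331 characters left out ...]
2  62  61  68  43 123 123 118 118 118]
[107 104 103 104 104 124 108  85  86  89  91  92  20  20  28] [116 115 117 116 116 116 116 115 105 104 106 105 105 108 110]
[109 108 105 106 108 108 107 106 109 125 123  46  53 128 119 120 119 123
 119 115 118 122 118 121 122 123 119 124 124 121 123 121 122 122 119 124
 124 122 122 122 123 123 118 120 121 123 120 120 121 123 123 125 124 121
 127 128  54 101 110 107 104 109 110 124 128 130]
[105 109 111 106 107 108 112 122 120  34 103 119 115 117 118 117 113 113
 115 116 117 116 118 117 117 121 116 116 119 116 119 115 118 119 119 118
 118 118 120 117 114 114 118 116 116 115 115 118 119 120 118 115 122 119
  77  96 111 108 105 104 110 110 110 108 103 111]
```

Request:
{"name": "carry_out", "arguments": {"rows": [[[0, 0, 0], 10.5, 0], [[0, 0, 0], 10.5, 0], [[0, 0, 0], 10.5, 0], [[0, 0, 0], 10.5, 0], [[0, 0, 0], 10.5, 0]]}}

```text
t: 1.88
tool_pos: [0.285, 0.6119, 0.2313]
ee_rot: [0.778, -0.628, 0.0, -0.0]
wrist_force: [-0.9, -0.3, 0.6]
grip_width: 0.001
grip_force: 0.0
```

Request:
{"name": "carry_out", "arguments": {"rows": [[[0, 0, 0], 10.0, 0], [[0, 0, 0], 3.2, 0], [[5, -2.5, 0], 0, 0], [[5, -2.5, 0], 0, 0], [[5, -2.5, 0], 0, 0]]}}

```text
t: 2.5
tool_pos: [0.3587, 0.4595, 0.2313]
ee_rot: [-0.703, 0.711, -0.0, 0.0]
wrist_force: [1.9, 0.2, -0.5]
grip_width: -0.006
grip_force: 0.0
```

Request:
{"name": "carry_out", "arguments": {"rows": [[[5, -2.5, 0], 0, 0], [[5, -2.5, 0], 0, 0], [[5, -2.5, 0], 0, 0], [[5, -2.5, 0], 0, 0], [[5, -2.5, 0], 0, 0]]}}

```text
t: 3.12
tool_pos: [0.4809, 0.208, 0.2317]
ee_rot: [-0.703, 0.711, -0.0, 0.0]
wrist_force: [0.9, 0.4, 0.0]
grip_width: -0.004
grip_force: 0.0
```

Request:
{"name": "carry_out", "arguments": {"rows": [[[5.2, -2.7, 0], 0, 0], [[5.2, -2.7, 0], 0, 0], [[5.2, -2.8, 2], 0, 0], [[5.1, -2.75, 2], 0, 0], [[0, 0, 5], 0, 0]]}}

```text
t: 3.75
tool_pos: [0.5903, -0.0019, 0.1422]
ee_rot: [-0.701, 0.713, -0.002, 0.002]
wrist_force: [0.1, 1.4, -2.1]
grip_width: -0.002
grip_force: 0.0
```

Request:
{"name": "carry_out", "arguments": {"rows": [[[0, 0, 5], 0, 0], [[0, 0, 1.5], 0, 0], [[0, 0, 0], 0, 0], [[0, 0, 0], 0, 0], [[0, 0, 0], 0, 0]]}}

```text
t: 4.38
tool_pos: [0.5885, 0.0018, 0.0782]
ee_rot: [-0.703, 0.711, -0.001, 0.001]
wrist_force: [-0.9, -0.2, 0.1]
grip_width: -0.0
grip_force: 0.0
```

Request:
{"name": "carry_out", "arguments": {"rows": [[[0, 0, 1.0], 0, 0], [[0, 0, 0.7], 0, 0], [[0, 0, 0.5], 0, 0], [[0, 0, 0.5], 0, 0], [[0, 0, 0.3], 0, 0]]}}

```text
t: 5.0
tool_pos: [0.5871, 0.0013, 0.0462]
ee_rot: [-0.703, 0.711, 0.0, -0.0]
wrist_force: [-2.3, 1.7, 7.2]
grip_width: 0.002
grip_force: 3.4
```

Request:
{"name": "carry_out", "arguments": {"rows": [[[0, 0, 0.2], 0, 0], [[0, 0, 0.2], 0, 0], [[0, 0, 0], 0, 0], [[0, 0, 0], 0, 0], [[0, 0, 0], 0, 0]]}}

```text
t: 5.62
tool_pos: [0.5873, 0.0013, 0.0448]
ee_rot: [-0.703, 0.711, -0.0, 0.0]
wrist_force: [-9.6, 1.0, 27.3]
grip_width: 0.001
grip_force: 13.6
```

Request:
{"name": "carry_out", "arguments": {"rows": [[[0, 0, -3.0], 0, 0], [[4.3, 0, 0], 0, 0], [[4.3, 0, 0], 0, 0], [[4.3, 0, 0], 0, 0], [[0, 0, 0], 0, 0]]}}

```text
t: 6.25
tool_pos: [0.5852, -0.1302, 0.0716]
ee_rot: [-0.702, 0.712, 0.0, -0.0]
wrist_force: [0.2, 0.8, 0.2]
grip_width: -0.001
grip_force: 0.0
```

Request:
{"name": "carry_out", "arguments": {"rows": [[[0, 0, 1.0], 0, 0], [[0, 0, 0.6], 0, 0], [[0, 0, 0.5], 0, 0], [[0, 0, 0.4], 0, 0], [[0, 0, 0.2], 0, 0]]}}

```text
t: 6.88
tool_pos: [0.5855, -0.1269, 0.0452]
ee_rot: [-0.704, 0.711, 0.0, -0.0]
wrist_force: [-3.9, -0.1, 7.3]
grip_width: -0.002
grip_force: 3.4
```

Request:
{"name": "carry_out", "arguments": {"rows": [[[0, 0, 0.2], 0, 0], [[0, 0, 0.15], 0, 0], [[0, 0, 0], 0, 0], [[0, 0, 0], 0, 0], [[0, 0, 0], 0, 0]]}}

```text
t: 7.5
tool_pos: [0.5857, -0.127, 0.0448]
ee_rot: [-0.704, 0.71, -0.0, -0.0]
wrist_force: [-11.5, 3.0, 31.1]
grip_width: 0.003
grip_force: 15.3
```

Request:
{"name": "carry_out", "arguments": {"rows": [[[0, 0, -3.0], 0, 0], [[3.0, 0, 0], 0, 0], [[3.0, 0, 0], 0, 0], [[0, 0, 0], 0, 0], [[0, 0, 0], 0, 0]]}}

```text
t: 8.12
tool_pos: [0.585, -0.187, 0.0713]
ee_rot: [-0.703, 0.711, 0.0, -0.0]
wrist_force: [0.1, -0.2, -0.2]
grip_width: 0.0
grip_force: 0.0
```

Run:
```python
from h import *
import cv2
a=vision.get_image("scene")["img"]; cv2.imwrite("pics/s2.png",cv2.resize(a[180:250,210:380],(800,330),interpolation=cv2.INTER_CUBIC))
for n in("scene","top"):
  d=vision.get_image(n); r=R.from_quat(d["orientation"]).as_matrix()
  for o in finder.search_frame(n,"lid_a"): print(n,round(o["score"],2),np.round(r@np.array(o["at"])+d["xyz"],3))
```

```text
scene 0.98 [0.75  0.064 0.038]
scene 0.95 [ 0.605 -0.061  0.043]
scene 0.81 [ 0.596 -0.125  0.042]
scene 0.71 [ 0.436 -0.052  0.036]
scene 0.69 [0.601 0.004 0.046]
scene 0.61 [ 0.793 -0.118  0.036]
top 0.89 [ 0.573 -0.074  0.045]
top 0.62 [ 0.424 -0.081  0.04 ]
top 0.62 [0.772 0.056 0.041]
top 0.59 [ 0.571 -0.123  0.044]
top 0.58 [ 0.785 -0.12   0.042]
top 0.38 [0.583 0.175 0.003]
```

View pics/s2.png

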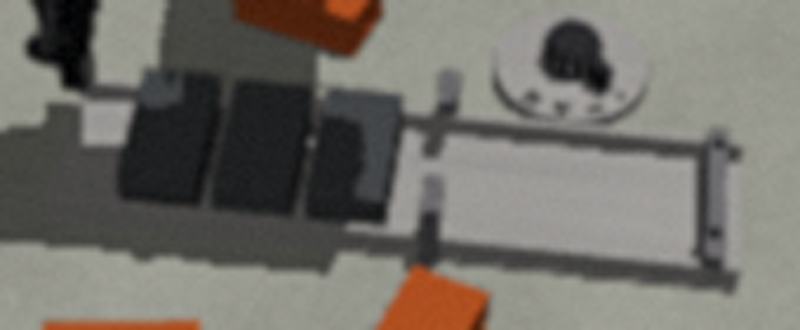

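All three lids now look level; the gripper (about 70,60 in the crop) is behind the rear box. Next it goes down behind that box to push.

Request:
{"name": "carry_out", "arguments": {"rows": [[[0, 0, 2.5], 0, 0], [[0, 0, 2.0], 0, 0], [[0, 0, 1.0], 0, 0], [[0, 0, 0], 0, 0], [[0, 0, 0], 0, 0]]}}

```text
t: 9.0
tool_pos: [0.5858, -0.1876, 0.0175]
ee_rot: [-0.703, 0.711, -0.0, 0.0]
wrist_force: [-0.8, -0.4, 0.1]
grip_width: 0.001
grip_force: 0.0
```

Request:
{"name": "carry_out", "arguments": {"rows": [[[-1.3, 0, 0.3], 0, 0], [[-1.3, 0, 0], 0, 0], [[-1.3, 0, 0], 0, 0], [[-1.3, 0, 0], 0, 0], [[-1.3, 0, 0], 0, 0]]}}

```text
t: 9.62
tool_pos: [0.586, -0.1219, 0.014]
ee_rot: [-0.703, 0.711, -0.0, -0.0]
wrist_force: [0.4, -4.2, 1.8]
grip_width: 0.0
grip_force: 1.7
```

Request:
{"name": "carry_out", "arguments": {"rows": [[[-1.3, 0, 0], 0, 0], [[-1.3, 0, 0], 0, 0], [[-1.3, 0, 0], 0, 0], [[-1.3, 0, 0], 0, 0], [[-1.3, 0, 0], 0, 0]]}}

```text
t: 10.25
tool_pos: [0.5868, -0.057, 0.014]
ee_rot: [-0.703, 0.711, -0.0, 0.0]
wrist_force: [-0.6, -6.0, 5.0]
grip_width: -0.001
grip_force: 2.6
```

Request:
{"name": "carry_out", "arguments": {"rows": [[[-1.3, 0, 0], 0, 0], [[-1.3, 0, 0], 0, 0], [[-1.3, 0, 0], 0, 0], [[-1.3, 0, 0], 0, 0], [[-1.3, 0, 0], 0, 0]]}}

```text
t: 10.88
tool_pos: [0.5872, 0.008, 0.0139]
ee_rot: [-0.703, 0.711, 0.0, -0.0]
wrist_force: [0.1, -4.9, 4.8]
grip_width: -0.001
grip_force: 2.7
```

Request:
{"name": "carry_out", "arguments": {"rows": [[[-1.2, 0, 0], 0, 0], [[-1.2, 0, 0], 0, 0], [[-1.0, 0, 0], 0, 0], [[-0.8, 0, 0], 0, 0], [[-0.5, 0, 0], 0, 0]]}}

```text
t: 11.5
tool_pos: [0.5878, 0.0547, 0.0138]
ee_rot: [-0.703, 0.711, 0.0, -0.0]
wrist_force: [-0.1, -5.2, 4.2]
grip_width: 0.001
grip_force: 2.6
```

Request:
{"name": "carry_out", "arguments": {"rows": [[[-0.4, 0, 0], 0, 0], [[-0.4, 0, 0], 0, 0], [[-0.3, 0, 0], 0, 0], [[-0.2, 0, 0], 0, 0], [[0, 0, 0], 0, 0]]}}

```text
t: 12.12
tool_pos: [0.588, 0.0675, 0.0137]
ee_rot: [-0.703, 0.711, 0.0, 0.0]
wrist_force: [0.1, -2.9, 1.8]
grip_width: -0.002
grip_force: 1.4
```

Request:
{"name": "carry_out", "arguments": {"rows": [[[-0.2, 0, 0], 0, 0], [[-0.2, 0, 0], 0, 0], [[-0.1, 0, 0], 0, 0], [[0, 0, 0], 0, 0], [[0, 0, 0], 0, 0]]}}

```text
t: 12.75
tool_pos: [0.5878, 0.068, 0.0137]
ee_rot: [-0.703, 0.712, -0.001, -0.002]
wrist_force: [6.9, -26.2, 2.7]
grip_width: 0.002
grip_force: 13.3
```

Request:
{"name": "carry_out", "arguments": {"rows": [[[1.5, 0, 0], 0, 0], [[0, 0, -4], 0, 0], [[0, 0, -4], 0, 0], [[2.5, 0, -4], 0, 0], [[5, 0, 0], 0, 0]]}}

```text
t: 13.38
tool_pos: [0.5897, -0.0162, 0.1374]
ee_rot: [-0.704, 0.71, -0.002, 0.003]
wrist_force: [0.0, 0.2, -1.2]
grip_width: -0.0
grip_force: 0.0
```

Run:
```python
from h import *
import cv2
d=vision.get_image("top"); a=d["img"]
cv2.imwrite("pics/t3.png",cv2.resize(a[180:295,160:305],(725,575),interpolation=cv2.INTER_CUBIC))
f=finder.trace("top","dial_base")[0]["region"].astype(np.uint8)
(u,v),_,_=cv2.fitEllipse(max(cv2.findContours(f,0,1)[0],key=len)); print(u,v,ray(d,u,v,.012))
g=finder.trace("top","lug"); print([(o["score"],o["region"].sum()) for o in g])
print(env.get_obs()["tool_pos"])
```

```text
225.78158569335938 263.2864990234375 [0.46496251 0.1369761  0.012     ]
[(0.75, np.int64(262)), (0.38, np.int64(4619))]
[ 0.58691535 -0.01877779  0.13389969]
```

View pics/t3.png

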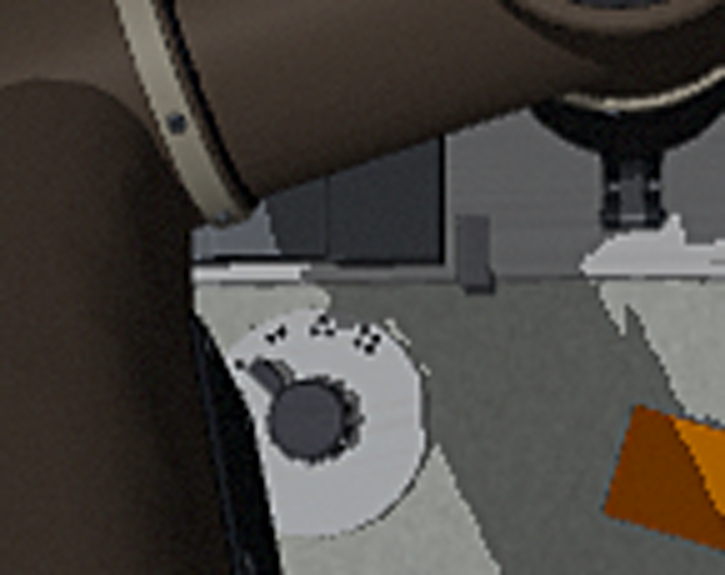

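The lug (260,367 in the crop) is at the one-pip mark (240,364), and the three pips are at (321,325). The boxes stand together beyond the gate.

Run:
```python
from h import *
d=vision.get_image("top")
c=lambda x,y:(160+(x+.5)/5-.5,180+(y+.5)/5-.5)
C=ray(d,*c(307,418),.04)[:2]; print("C",C)
P=[(240,364),(276,333),(321,325),(367,339)]
W=np.array([ray(d,*c(*p),.012)[:2] for p in P]); print(W)
A=np.array([.75,.25,-.25,-.75])
from scipy.optimize import least_squares
s=least_squares(lambda p:(p[:2]+.047*np.c_[np.cos(A+p[2]),np.sin(A+p[2])]-W).ravel(),[.463,.144,.15]); print(s.x,s.fun)
L=ray(d,*c(260,367),.036)[:2]; 
for c0 in (C,s.x[:2]): v=L-c0; print(L,np.hypot(*v),np.arctan2(v[1],v[0]), s.x[2]-.25)
```

```text
C [0.46416429 0.14462545]
[[0.49259502 0.18176286]
 [0.50744774 0.16394884]
 [0.51087885 0.14166753]
 [0.5034587  0.11897196]]
[0.46421819 0.14476191 0.17164187] [ 3.52857438e-05  4.39024255e-04 -3.45889136e-04  4.82453981e-05
  1.95125268e-04 -5.84680464e-04  1.15476358e-04  9.74105041e-05]
[0.48929141 0.16787717] 0.03423469637406971 0.7466526333242494 -0.07835813020141078
[0.48929141 0.16787717] 0.034102511857905256 0.7447891254969426 -0.07835813020141078
```

Request:
{"name": "carry_out", "arguments": {"rows": [[[-5.6, 2.55, 0], 0, 0], [[-5.6, 2.55, 0], 0, 0], [[-5.6, 2.55, 0], 0, 0], [[-5.6, 2.55, 0], 0, 0], [[0, 0, 3], 0, 0]]}}

```text
t: 14.2
tool_pos: [0.4874, 0.2135, 0.1053]
ee_rot: [-0.705, 0.709, 0.0, 0.003]
wrist_force: [-0.4, -0.1, -0.7]
grip_width: 0.005
grip_force: 0.0
```

Request:
{"name": "carry_out", "arguments": {"rows": [[[0, 0, 3], 0, 0], [[0, 0, 0], 0, 0], [[0, 0, 0], 0, 0], [[0, 0, 0], 0, 0], [[0, 0, 0], 0, 0]]}}

```text
t: 14.82
tool_pos: [0.4882, 0.2077, 0.0747]
ee_rot: [-0.703, 0.711, -0.0, 0.001]
wrist_force: [0.3, 0.5, -0.8]
grip_width: -0.002
grip_force: 0.0
```

Request:
{"name": "carry_out", "arguments": {"rows": [[[0, 0, 2.0], 0, 0], [[0, 0, 2.0], 0, 0], [[0, 0, 1.3], 0, 0], [[0, 0, 0], 0, 0], [[0, 0, 0], 0, 0]]}}

```text
t: 15.45
tool_pos: [0.4882, 0.2078, 0.0214]
ee_rot: [-0.703, 0.711, -0.0, 0.0]
wrist_force: [0.2, 0.4, 1.0]
grip_width: -0.004
grip_force: 0.0
```

Request:
{"name": "carry_out", "arguments": {"rows": [[[0.7, -0.2, 0], 0, 0], [[0.7, -0.2, 0], 0, 0], [[0.7, -0.2, 0], 0, 0], [[0.6, -0.2, 0], 0, 0], [[0.6, -0.2, 0], 0, 0]]}}

```text
t: 16.08
tool_pos: [0.5001, 0.1763, 0.0217]
ee_rot: [-0.703, 0.711, -0.0, 0.003]
wrist_force: [3.9, 6.9, -2.7]
grip_width: 0.001
grip_force: 3.2
```

Request:
{"name": "carry_out", "arguments": {"rows": [[[0.5, -0.1, 0], 0, 0], [[0.5, -0.1, 0], 0, 0], [[0.4, 0, 0], 0, 0], [[0.2, 0, 0], 0, 0], [[0, 0, 0], 0, 0]]}}

```text
t: 16.7
tool_pos: [0.4992, 0.1582, 0.0209]
ee_rot: [-0.703, 0.711, -0.0, 0.0]
wrist_force: [1.5, 2.1, 0.2]
grip_width: -0.003
grip_force: 1.1
```

Run:
```python
from h import *
import cv2
s=vision.get_image("scene")["img"]
cv2.imwrite("pics/s4.png",cv2.resize(s[160:250,240:390],(800,480),interpolation=cv2.INTER_CUBIC))
```

```text
(no output)
```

View pics/s4.png

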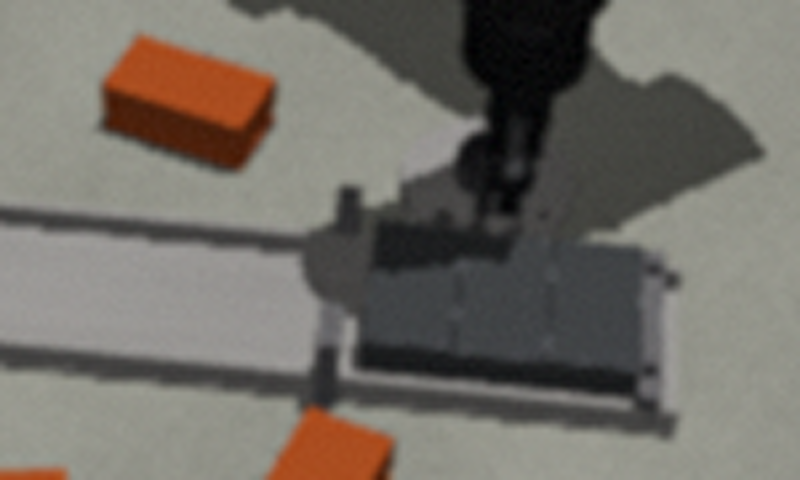

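Request:
{"name": "carry_out", "arguments": {"rows": [[[-2.0, 0, 0], 0, 0], [[0, 0, -4], 0, 0], [[0, 0, -5], 0, 0], [[5, -2, -1], 0, 0], [[6, -2, 0], 0, 0]]}}

```text
t: 17.38
tool_pos: [0.5384, 0.0692, 0.1221]
ee_rot: [-0.704, 0.71, -0.0, 0.001]
wrist_force: [0.8, 0.3, -0.6]
grip_width: 0.001
grip_force: 0.0
```

Request:
{"name": "carry_out", "arguments": {"rows": [[[5, -2, 0], 0, 0], [[5, -2, 0], 0, 0], [[6, 0, 0], 0, 0], [[0, 0, 0], 0, 0], [[0, 0, 0], 0, 0]]}}

```text
t: 18.0
tool_pos: [0.5755, -0.0916, 0.1203]
ee_rot: [-0.703, 0.712, 0.001, -0.001]
wrist_force: [-0.2, -0.6, -0.5]
grip_width: -0.002
grip_force: 0.0
```

Run:
```python
from h import *
import cv2
d=vision.get_image("top"); a=d["img"]
cv2.imwrite("pics/t5.png",cv2.resize(a[180:295,160:305],(725,575),interpolation=cv2.INTER_CUBIC))
s=vision.get_image("scene")["img"]; cv2.imwrite("pics/s5.png",cv2.resize(s[160:250,240:390],(800,480),interpolation=cv2.INTER_CUBIC))
```

```text
(no output)
```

View pics/t5.png

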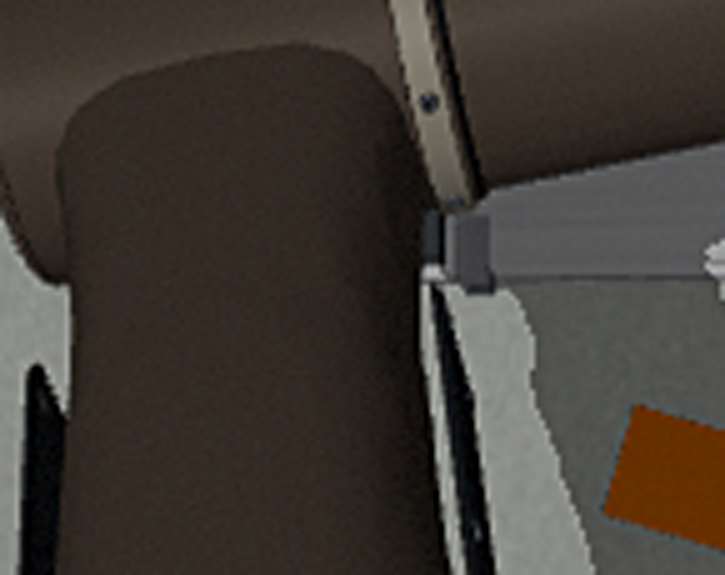

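View pics/s5.png

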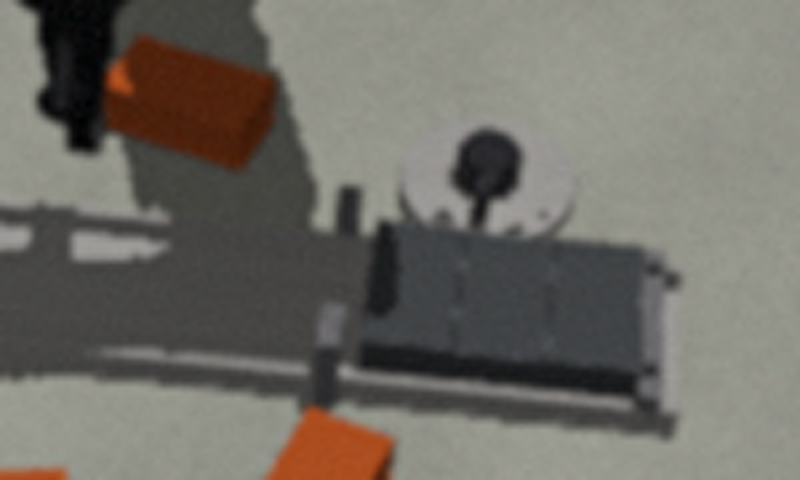

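Request:
{"name": "carry_out", "arguments": {"rows": [[[-5, -0.6, 0], 0, 0], [[-5, -0.6, 0], 0, 0], [[0, 0, 0], 0, 0], [[0, 0, 0], 0, 0], [[0, 0, 0], 0, 0]]}}

```text
t: 18.73
tool_pos: [0.5889, 0.0079, 0.1208]
ee_rot: [-0.703, 0.711, 0.0, -0.0]
wrist_force: [-0.1, -0.5, 0.2]
grip_width: 0.002
grip_force: 0.0
```

Run:
```python
from h import *
import cv2
d=vision.get_image("top"); a=d["img"]
cv2.imwrite("pics/t6.png",cv2.resize(a[180:295,160:305],(725,575),interpolation=cv2.INTER_CUBIC))
r=R.from_quat(d["orientation"]).as_matrix();f=210/np.tan(np.radians(d["fovy"]/2))
g=a.mean(2)
# dark pixel ring, 25..38 mm radius at z=.036
W=np.array([[*ray(d,u,v,.036)[:2],g[v,u]] for v in range(240,285) for u in range(200,245)])
v=W[:,:2]-[.4642,.1447]; rr=np.hypot(*v.T); th=np.arctan2(v[:,1],v[:,0])
m=(rr>.025)&(rr<.037)&(W[:,2]<75)&(abs(th)<1.2); print(np.round(np.c_[rr,th,W[:,2]][m],3)); print(np.median(th[m]),th[m].mean())
```

```text
[[ 3.7000e-02  7.7000e-02  3.7667e+01]
 [ 3.7000e-02  1.1000e-02  6.0000e+01]
 [ 3.7000e-02 -5.5000e-02  6.4667e+01]
 [ 3.7000e-02 -1.2100e-01  7.4000e+01]
 [ 3.4000e-02  8.2000e-02  6.4333e+01]
 [ 3.4000e-02  1.2000e-02  5.5000e+01]
 [ 3.4000e-02 -5.9000e-02  6.2000e+01]
 [ 3.4000e-02 -1.2900e-01  6.3667e+01]
 [ 3.5000e-02 -1.9900e-01  3.3300e-01]
 [ 3.2000e-02  1.3000e-02  5.7667e+01]
 [ 3.2000e-02 -6.3000e-02  6.0000e+01]
 [ 3.2000e-02 -1.3900e-01  4.6000e+01]
 [ 3.2000e-02 -2.1300e-01  0.0000e+00]
 [ 2.9000e-02  1.4000e-02  5.5000e+01]
 [ 2.9000e-02 -6.8000e-02  5.8333e+01]
 [ 3.0000e-02 -1.5000e-01  4.6000e+01]
 [ 3.0000e-02 -2.3000e-01  1.0000e+00]
 [ 2.7000e-02  1.6000e-02  5.4667e+01]
 [ 2.7000e-02 -7.4000e-02  6.5000e+01]
 [ 2.7000e-02 -1.6200e-01  4.7000e+01]
 [ 2.8000e-02 -2.4900e-01  2.0000e+00]
 [ 2.5000e-02 -2.7200e-01  2.6670e+00]]
-0.07080065252837808 -0.08894711646205233
```

View pics/t6.png

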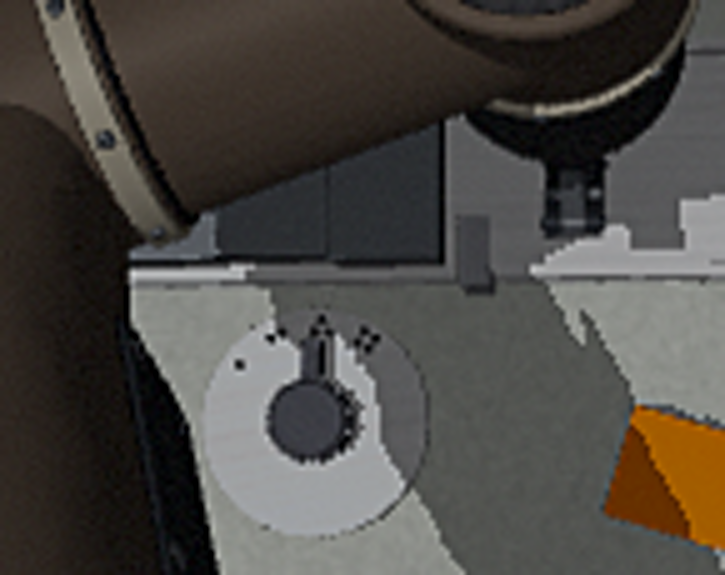

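Run:
```python
from h import *
d=vision.get_image("top"); g=d["img"].mean(2)
for v in range(247,257):
    print(v,np.round(g[v,216:232]).astype(int), [round(float(ray(d,u,v,.036)[1]-.1447)*1e3,1) for u in (219,220,221,222,223,224)], round(float(ray(d,222,v,.036)[0]-.4642)*1e3,1))
for v in range(258,272): print(v,np.round(g[v,208:238]).astype(int))
print([round(float(ray(d,u,264,.040)[1]-.1447)*1e3,1) for u in (212,213,214,228,229,230)])
```

```text
247 [ 81 103  85  91  91  70  47  73  98  77  63 186 109  87  92  66] [5.2, 2.8, 0.4, -2.0, -4.4, -6.9] 39.0
248 [177 179 108  88  39  59  65  75  24  94  83 177 179  88  66   3] [5.2, 2.8, 0.4, -2.0, -4.4, -6.9] 36.6
249 [164 167 175 108  65  56  62  66   1  96  82 173 173 103 107  53] [5.3, 2.8, 0.4, -2.0, -4.4, -6.9] 34.1
250 [162 162 166 179  96  56  60  46   4  98  82 173 170 173 183 100] [5.3, 2.8, 0.4, -2.0, -4.4, -6.8] 31.7
251 [160 161 165 177  91  54  63  48   4 100  85 172 166 166 173  87] [5.3, 2.8, 0.4, -2.0, -4.4, -6.8] 29.3
252 [163 163 165 176  81  54  63  45   6  96  80 171 164 164 169  97] [5.3, 2.8, 0.4, -2.0, -4.4, -6.8] 26.9
253 [163 162 165 178  85  60  64  44   0  95  80 172 164 162 165 170] [5.3, 2.9, 0.4, -2.0, -4.4, -6.8] 24.5
254 [161 163 166 178  68  54  64  42  14  96  82 173 166 161 162 164] [5.3, 2.9, 0.4, -2.0, -4.4, -6.8] 22.1
255 [166 168 170 158  63  42  59  53  69  90  86 168 168 164 161 163] [5.3, 2.9, 0.5, -2.0, -4.4, -6.8] 19.7
256 [166 173 105  52  26  29  35  41  56  37  86  82 167 170 165 163] [5.3, 2.9, 0.5, -2.0, -4.4, -6.8] 17.3
258 [160 1
[... 1107 characters left out ...]
 169 162 162 171  87  89]
267 [160 160 161 162 166 179  58  48  59  61  61  65  63  62  67  63  63  65
  66  39  34   4  53  97 169 165 164 173  86  85]
268 [161 160 160 162 163 171 118  47  57  60  59  64  63  61  62  64  67  65
  52  39  10  35  84 177 167 162 164 169 100  84]
269 [160 161 162 160 161 164 173 111  40  53  59  60  65  63  62  64  68  48
  36  33   0 109  95 168 164 160 163 166 174 106]
270 [160 158 158 158 158 159 166 155  96  59  42  55  57  61  59  53  34  26
  43 103  64 178 172 166 163 163 162 163 166 177]
271 [158 159 160 161 161 161 164 167 175 153  71  50  21  59  39  61  17  42
  72 180 175 168 165 162 160 160 160 158 161 168]
[21.6, 19.1, 16.7, -16.9, -19.3, -21.7]
```

```bash
python3 -c "
from rig import env
print(env.job_done())"
```

```text
the job is handed in; nothing more can be done
None
```

The job is handed in: both proud lids are pressed home, all three boxes were slid through the gate and pressed up against the stop, and the dial lug points at the three pips. The lug is within about 0.05 rad by the camera. The sunglasses, red box and screwdriver were never approached, and the simulator gave no verdict when I handed in.

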